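# Rotary cutter from the tool bin into its stand

## Robot

A 6-joint arm with a two-finger parallel gripper is mounted at the origin on the work surface. World frame = base frame: x ahead of the robot, y to its left, z up, the work surface at z = 0. Lengths are in m, angles in rad, forces in N, time in s.
With the tool pointing down it reaches from about 0.225 to 0.875 m from the base axis. Payload 3.4 kg.
Tool frame: the origin (TCP) lies at the very end of the fingers, on their centre line; the grasp point (between the pads) lies manip.grip_point_offset behind it (manip.grip_point_offset is the distance from the TCP to the grasp point, in m); z points along the fingers, y is the line along which they close (so a half turn about z gives the same grasp; the last joint's range is limited). The gripper opens to 85 mm and grips with 20 to 120 N. Pads are 22 mm wide; open, the fingers measure 114 mm over their backs; the gripper's body (76 mm by 85 mm) begins 54 mm behind the grasp point. The pads swing forward as they close: fully open they stand 13 mm farther back than shut.
Start: joints at [1.046, 0.276, 1.505, -0, 1.361, -0.121], TCP at [0.226, 0.529, 0.231] pointing down, gripper open.
Joint ranges: [-2.89, 2.89], [-0.75, 2.08], [0.22, 2.7], [-1.18, 4.32], [0.11, 2.71], [-2.7, 2.7]. Speed limits (rad/s): [2.57, 2.57, 3.14, 3.14, 3.14, 3.14].

## Interface

Orientations are given as a unit quaternion [w, x, y, z].
In Python, from rig import manip gives the robot as it stands.
- The arm moves only by the shell command python3 -m pendant 'ROWS' [FORCE]. ROWS is JSON, a list of rows, each an object of numbers: "jaw": the opening, from -1 (shut) to 1 (fully open); "tx", "ty", "tz": the shift along the world's x, y, z in cm; "ax", "ay", "az": the turn, a rotation vector about the world's x, y, z in degrees. In form: [{"jaw": .., "tx": .., "ty": .., "tz": .., "ax": .., "ay": .., "az": ..}, ...]. A call has 1 to 10 rows; each row is the pose to reach, as a shift and turn from the pose commanded when the call began; what a row does not reach only later rows make up. A row lasts 1/8 s, in which the tool goes at most 62.5 mm and 10.7 degrees, less where a joint would pass 70% of its speed; a pose out of reach is approached as far as the arm can. A call with a gripper value outside its range is refused whole. The fingers move at their own pace and stop on an object; FORCE is the grip in N (left out, the last holds). Time passes only in rows, so rows that repeat a pose let the fingers close. It gives the time, the measured TCP pose, the force, the opening and the grip force at its end, in the units of the state.
- manip.get_state(): the state, without advancing time (a new reading comes with each control period).
- manip.get_image(name): name is "side" or "top" or "wrist"; returns a dict with "pixels" (384x512x3 uint8, blue, green, red), "depth" (384x512 float32, m along the optical axis (not along the pixel's ray), 0 where there is no reading), "fx", "fy", "cx", "cy" (pixels), "D" ([k1, k2, p1, p2, k3] as OpenCV has them; the pictures are not rectified), "pose" (4x4, takes a point from camera to world coordinates). Camera axes: x right, y down, z forward; pixel columns grow to the right and rows downward; lengths in m; the calibration is good to about 2 mm. A picture is of the moment at which its call begins.
- manip.sign_off(): hands the job in; it is judged then, once.
The state is a dict: "clock": time; "qpos": joint angles; "qd": joint speeds; "effort": joint torques, N m; "position": TCP position; "ee_rot": TCP orientation; "contact_force": force on the tool from outside, world axes, zero at the start; "moment": the same for the moment, N m; "width": finger opening in m; "gripper_force": force on a finger pad.
Only numpy, scipy, OpenCV 4.12 (cv2) and the standard library are available. Lean on these libraries where they do the work, as an engineer would, in place of code of your own. Each camera call takes 0.05 s, during which the arm holds its last target. There are 200 camera calls.

## Task

Find the rotary cutter, the hand tool with the thin round disc for a head, among the tools in the bin; take it out, lay it flat on the open cutting mat and let go of it. Then take it again in a way that lets you turn it upright (a slanted grip helps), and stand it disc end down in the well of the tool stand, lowering it to the floor of the well before you let go. Leave the other tools in the bin, and do not disturb the two thread spools and the tin on the mat.

Things in the scene. Friction and masses are not known exactly. Their poses are not given: they have to be found in the camera images.
- cutter: Rotary cutter lying flat, 170 mm long: white box handle 130 x 30 wide x 28 thick mm; at the other end a flat round disc 46 mm across, 14 thick, at mid-thickness. Origin: mid-length (85 mm from either end), underside of the handle. x: along it from disc end to butt; y: width; z: up through the thickness. Handle: x -45 to +85 mm. Its slot in the bin varies.
- cutter_blade (a point): Outermost point of the cutter's disc end, on the tool's long axis, at mid-thickness (14 mm above the underside): at x = -85 mm in the cutter's frame.
- roller: Same white handle as the cutter (130 x 30 x 28 mm, black grip strips), with a barrel roller 46 mm wide and 27 mm in diameter across the end. Overall 170 mm long; origin at mid-length on the underside, x axis from head to butt, z up.
- brush: Same white handle as the cutter (130 x 30 x 28 mm, black grip strips), with a rectangular brush head 45 x 46 mm, 24 mm thick. Overall 170 mm long; origin at mid-length on the underside, x axis from head to butt, z up.
- creaser: Same white handle as the cutter (130 x 30 x 28 mm, black grip strips), with a thin flat rectangular blade 45 x 34 x 6 mm. Overall 170 mm long; origin at mid-length on the underside, x axis from head to butt, z up.
- bin: Open grey plastic bin, fixed, outside 250 (x) x 290 (y) x 55 (z) mm, walls and floor 4 mm. Origin: centre of its underside. Four tools lie in it side by side along its x axis, about 64 mm apart, some head to tail; small bobbins (22 mm across, 12 high) lie along its two ends. Its walls leave no room for a slanted grip inside.
- mat: Grey cutting mat 620 (x) x 1200 (y) mm, 3 mm thick, fixed on the table; its top is at z = 0.003. Origin: centre of its underside. The bin, stand, spools and tin stand on it; the middle, between bin and stand, is free.
- stand: Wooden tool stand, fixed: base plate 100 (x) x 120 (y) x 5 mm, on it one upright open-topped box 54 (x) x 70 (y) mm outside, rim 85 mm above the underside. Inside is the well, 44 (x) x 60 (y) mm, 80 deep. The disc's 46 mm width goes along the stand's y; either way round is right. Origin: centre of the underside.
- well_floor (a point): Centre of the floor of the well, 5 mm above the stand's underside; axes those of the stand.
- spool_a: Bystander: standing thread spool, 60 mm high, 44 mm across. Origin: centre of the underside.
- spool_b: Bystander: a second spool, the same.
- tin: Bystander: round flat tin, 76 mm across, 30 mm high. Origin: centre of the underside.

How it is judged:
On the way, in this order (a step that is already met when the one before it is completed fails the run):
1. the rotary cutter lies flat on the cutting mat, outside the bin, let go and at rest (contact force between cutter and mat above 0.3 N and contact force between cutter and the fingers below 0.05 N and linear speed of cutter below 0.02 m/s and contact force between cutter and bin below 0.05 N and height (world z) of cutter below 0.04 m and (angle between cutter's own z axis and vertical below 0.15 rad or angle between cutter's own z axis and vertical above 2.99 rad)), for 0.2 s.
2. the cutter, still held by the fingers, stands disc end down on the floor of the well (z of cutter_blade in the frame of well_floor between -0.006 and 0.008 m and x of cutter_blade in the frame of well_floor between -0.022 and 0.022 m and y of cutter_blade in the frame of well_floor between -0.03 and 0.03 m and angle between cutter's own x axis and vertical below 0.44 rad and contact force between cutter and the fingers above 0.5 N), for 0.1 s.
At the end, for the whole second after the job is handed in: The rotary cutter stands in the well of the stand, released and at rest, disc end down: its disc end within 10 mm of the well's floor and between the well's walls, its long axis within 25 degrees of upright (leaning against the rim is fine). The roller, brush and creaser are still in the bin (z of cutter_blade in the frame of well_floor between -0.006 and 0.01 m and x of cutter_blade in the frame of well_floor between -0.022 and 0.022 m and y of cutter_blade in the frame of well_floor between -0.03 and 0.03 m and angle between cutter's own x axis and vertical below 0.44 rad and linear speed of cutter below 0.02 m/s and contact force between cutter and the fingers below 0.05 N and x of roller in the frame of bin between -0.123 and 0.123 m and y of roller in the frame of bin between -0.143 and 0.143 m and z of each of roller, brush, creaser in the frame of bin below 0.05 m and x of brush in the frame of bin between -0.123 and 0.123 m and y of brush in the frame of bin between -0.143 and 0.143 m and x of creaser in the frame of bin between -0.123 and 0.123 m and y of creaser in the frame of bin between -0.143 and 0.143 m); the robot touches nothing.
It fails at once if the spool_a is pushed more than 30 mm or tipped over (distance of spool_a from where it was at the start of the episode above 0.03 m or angle between spool_a's own z axis and vertical above 0.5 rad).
It fails at once if the spool_b is pushed more than 30 mm or tipped over (distance of spool_b from where it was at the start of the episode above 0.03 m or angle between spool_b's own z axis and vertical above 0.5 rad).
It fails at once if the tin is pushed more than 30 mm or tipped over (distance of tin from where it was at the start of the episode above 0.03 m or angle between tin's own z axis and vertical above 0.5 rad).
It fails at once if another tool is lifted out of the bin (z of any of roller, brush, creaser in the frame of bin above 0.08 m).
It also fails if it takes over 61 s, if anything falls off the work surface, if the arm or the gripper's body presses on something with over 40 N, if the wrist force passes 120 N, or if a joint passes its speed limit or range.

## Working session

There is one attempt and no reset: what is moved stays moved. The work goes in short steps, Python scripts to look and compute and a shell command to move; the robot and the scene stay as the last step left them, time stands still between calls to the robot, and variables do not carry over. Pictures are saved under pics/ and viewed, at most 10 in all, crops included, and the job is handed in when it is done.

```bash
mkdir -p pics; ls
cat > h.py <<'E'
import numpy as np,cv2
from rig import manip
def get(n):
    im=manip.get_image(n); np.savez('/tmp/%s.npz'%n,**{k:np.asarray(v) for k,v in im.items()}); return im
def load(n): return dict(np.load('/tmp/%s.npz'%n))
def cloud(im):
    d=im['depth'];h,w=d.shape
    K=np.array([[im['fx'],0,im['cx']],[0,im['fy'],im['cy']],[0,0,1]],float)
    u,v=np.meshgrid(np.arange(w),np.arange(h))
    p=cv2.undistortPoints(np.stack([u,v],-1).reshape(-1,1,2).astype(float),K,np.array(im['D'],float)).reshape(h,w,2)
    P=np.dstack([p*d[...,None],d]); T=np.array(im['pose'])
    W=P@T[:3,:3].T+T[:3,3]; W[d==0]=np.nan; return W
E
python3 - <<'E'
from h import *
print(manip.grip_point_offset, manip.get_state())
im=get('top');W=cloud(im);cv2.imwrite('pics/top1.png',im['pixels']);
print(im['pose'],W[::96,::128])
E
```

```text
pics
0.0187 {'clock': 0.0, 'qpos': array([ 1.04601525e+00,  2.76626229e-01,  1.50613391e+00,  5.35729102e-06,
        1.36065701e+00, -1.21037755e-01]), 'qd': array([ 9.03543197e-04, -1.01133097e-04,  1.74889427e-03, -5.12538513e-05,
        8.65784641e-04, -2.35609576e-04]), 'effort': array([ 5.92268170e-04, -4.16767859e+01, -2.45810902e+01, -3.39542876e-04,
        1.11317620e-02,  2.83531278e-06]), 'position': array([0.22566201, 0.52831329, 0.23042156]), 'ee_rot': array([-2.91965164e-04,  2.00503799e-01,  9.79692500e-01, -8.64269768e-04]), 'contact_force': array([-0.40960123, -0.01219098, -0.24650318]), 'moment': array([ 0.00439594, -0.00913906, -0.014083  ]), 'gripper_force': 0.0, 'width': 0.08525687695804537}
[[-1.76721694e-02 -9.81322199e-01  1.91557920e-01  3.65962053e-01]
 [-9.99835055e-01  1.81475518e-02  7.27408630e-04  4.56563522e-02]
 [-4.19012951e-03 -1.91513469e-01 -9.81481041e-01  1.24412447e+00]
 [ 0.00000000e+00  0.00000000e+00  0.00000000e+00  1.00000000e+00]] [[[ 1.71154347e+00  1.23645379e+00 -5.92639311e-01]
  [ 1.70820272e+00  6.23248063e-01 -6.57431634e-01]
  [ 1.69478401e+00  1.58883938e-02 -6.71116693e-01]
  [ 1.69312261e+00 -5.95094429e-01 -6.70224690e-01]]

 [[ 9.38305415e-01  8.04197850e-01 -1.03938513e-03]
  [ 9.19994764e-01  4.05346523e-01 -1.92361215e-04]
  [ 9.09227158e-01  3.25391292e-02  1.20133179e-03]
  [ 9.06183213e-01 -3.40321394e-01 -1.20858887e-03]]

 [[ 6.41514801e-01  7.71579785e-01 -1.00818811e-03]
  [ 6.32961598e-01  3.92190881e-01  3.48016896e-03]
  [ 6.26217668e-01  3.79527963e-02  3.51971702e-03]
  [ 6.18744066e-01 -3.14359927e-01  8.83108150e-03]]

 [[ 3.69846168e-01  7.44611406e-01  9.53295204e-03]
  [ 3.70842293e-01  3.85423659e-01  7.68007322e-04]
  [ 3.66899375e-01  4.28243335e-02  2.77250930e-03]
  [ 3.58550234e-01 -2.98201612e-01  4.96614932e-03]]]
```

View pics/top1.png

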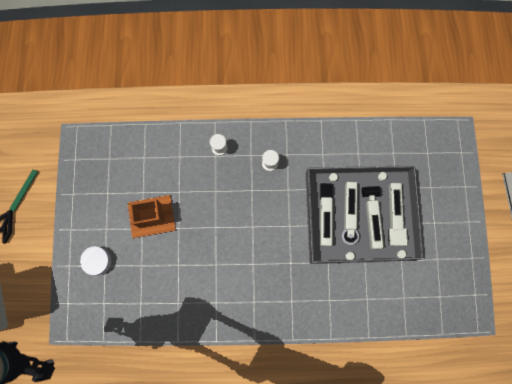

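The four tools are at columns 326, 351, 375 and 397. The one at column 351 has a round head at (351,237), so it is probably the cutter. The stand is at (152,212), the spools at (219,144) and (270,159), and the tin at (95,261). Next I'll measure these.

Run:
```python
from h import *
im=load('top');W=cloud(im)
c=im['pixels'][160:270,300:430];cv2.imwrite('pics/bin.png',cv2.resize(c,None,fx=5,fy=5,interpolation=cv2.INTER_CUBIC))
def fit(name,r,c,z0,z1):
    p=W[r[0]:r[1],c[0]:c[1]].reshape(-1,3);p=p[(p[:,2]>z0)&(p[:,2]<z1)]
    rc=cv2.minAreaRect(p[:,:2].astype(np.float32)*1000)
    print(name,len(p),'med z',np.median(p[:,2]).round(4),'min',p[:,:2].min(0).round(3),'max',p[:,:2].max(0).round(3),rc)
fit('bin rim',(155,275),(295,435),.050,.066)
fit('stand base',(185,245),(120,185),.005,.013)
fit('stand rim',(185,245),(120,185),.078,.1)
fit('spa',(125,160),(205,235),.055,.07);fit('spb',(145,175),(255,285),.055,.07);fit('tin',(240,280),(75,120),.025,.04)
for c in (326,351,375,397): fit('tool%d'%c,(172,258),(c-9,c+10),.028,.042)
np.set_printoptions(linewidth=200)
print((W[225:250,343:360,2]*1000).round(0).astype(int))
print((W[180:206:5,345:358,2]*1000).round(0).astype(int)); print(W[190,345:358,:2].round(3))
```

```text
bin rim 836 med z 0.0582 min [ 0.428 -0.392] max [ 0.682 -0.098] ((555.2626953125, -244.80877685546875), (252.5037078857422, 293.0194091796875), 0.5075567960739136)
stand base 1740 med z 0.0076 min [0.487 0.234] max [0.653 0.415] ((569.6065673828125, 324.13134765625), (183.09829711914062, 164.05662536621094), 89.26543426513672)
stand rim 228 med z 0.0883 min [0.531 0.287] max [0.596 0.362] ((564.1573486328125, 324.7298583984375), (55.722896575927734, 71.0217056274414), 9.284100532531738)
spa 197 med z 0.0643 min [0.732 0.118] max [0.775 0.159] ((753.3094482421875, 138.63075256347656), (40.40435028076172, 43.21501541137695), 89.88192749023438)
spb 204 med z 0.0643 min [ 0.685 -0.019] max [0.727 0.021] ((706.3438720703125, 0.8198947906494141), (39.88320541381836, 41.50078582763672), 88.09294128417969)
tin 653 med z 0.034 min [0.407 0.431] max [0.482 0.507] ((444.5940246582031, 469.09368896484375), (76.30985260009766, 74.33541870117188), 89.55640411376953)
tool326 561 med z 0.0362 min [ 0.474 -0.164] max [ 0.639 -0.128] ((557.0684204101562, -145.9486541748047), (29.94247055053711, 165.9
[... 9421 characters left out ...]
372036854775808                   11                    8                   11                   10                    8                   13                   13]]
[[10 11 10  6 10  7  6 10  4 14  3  7 12]
 [21 35 37 33 39 34 38 36 39 38 37 39  7]
 [24 31 37 36 37 38 36 35 40 41 37 37 12]
 [27 32 34 37 37 40 37 39 36 37 38 37  4]
 [28 35 33 35 39 34 36 39 40 36 36 39  7]
 [32 33 37 34 39 35 36 39 38 35 37 32  8]]
[[ 0.623 -0.203]
 [ 0.622 -0.204]
 [ 0.62  -0.206]
 [ 0.62  -0.209]
 [ 0.62  -0.211]
 [ 0.62  -0.214]
 [ 0.62  -0.217]
 [ 0.62  -0.22 ]
 [ 0.619 -0.221]
 [ 0.619 -0.224]
 [ 0.62  -0.227]
 [ 0.62  -0.23 ]
 [ 0.625 -0.239]]<stdin>:14: RuntimeWarning: invalid value encountered in cast
```

View pics/bin.png

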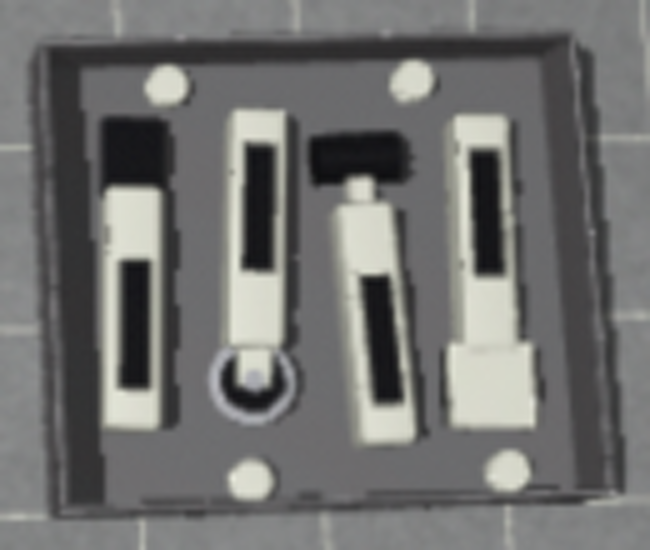

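The crop confirms it: the tool in the second slot has the ring-shaped disc at crop (253,382), and its disc points toward the robot. Next I'll fit the handle axes and the stand yaw.

```bash
cat >> h.py <<'E'
def axis(W,r,c,z0,z1,lo=3,hi=97):
    p=W[r[0]:r[1],c[0]:c[1]].reshape(-1,3);p=p[(p[:,2]>z0)&(p[:,2]<z1)]
    q=p[:,:2];a=q.mean(0)
    vx,vy,x0,y0=cv2.fitLine(q.astype(np.float32),cv2.DIST_HUBER,0,1e-4,1e-4).ravel();
    if vx<0: vx,vy=-vx,-vy
    d=np.array([vx,vy]);n=np.array([-vy,vx]);s=q@d;t=q@n
    e=np.percentile(s,[.5,99.5]);w=np.percentile(t,[3,97]);m=d*e.mean()+n*w.mean()
    print('n',len(p),'z',np.median(p[:,2]).round(4),'len',np.ptp(e).round(4),'wid',np.ptp(w).round(4),'mid',m.round(4),'yaw',np.degrees(np.arctan2(vy,vx)).round(2)); return m,d
E
python3 - <<'E'
from h import *
W=cloud(load('top'))
print('cutter handle');axis(W,(170,228),(340,362),.031,.043)
print('creaser');axis(W,(170,258),(316,336),.031,.043)
print('roller');axis(W,(195,258),(365,386),.031,.043)
p=W[185:245,120:185].reshape(-1,3);p=p[(p[:,2]>.08)&(p[:,2]<.1)]
print('rim mean',p.mean(0),cv2.minAreaRect((p[:,:2]*1000).astype(np.float32)))
p=W[185:245,120:185].reshape(-1,3);p=p[(p[:,2]>.0)&(p[:,2]<.016)&(abs(p[:,0]-.564)<.02)&(abs(p[:,1]-.325)<.03)]
print('floor',len(p),p.mean(0))
d=W[231:246,340:362].reshape(-1,3);d=d[(d[:,2]>.018)];print('disc',d.min(0),d.max(0),d.mean(0))
E
```

```text
cutter handle
n 522 z 0.0364 len 0.1571 wid 0.0279 mid [ 0.5985 -0.2156] yaw -3.33
creaser
n 549 z 0.0365 len 0.2027 wid 0.0271 mid [ 0.5756 -0.1468] yaw -2.23
roller
n 516 z 0.0361 len 0.132 wid 0.0272 mid [ 0.5288 -0.276 ] yaw 1.91
rim mean [0.56388372 0.32277722 0.08817537] ((564.1767578125, 324.70867919921875), (55.48443603515625, 71.10084533691406), 9.532289505004883)
floor 162 [0.5696874  0.33403312 0.00927243]
disc [ 0.47606212 -0.23217809  0.0195849 ] [ 0.51194095 -0.18617315  0.03617294] [ 0.49476371 -0.20843961  0.02783665]
```

```bash
python3 -m pendant '[{"jaw":0.1,"tx":5,"ty":-10,"tz":0,"az":5},{"jaw":0.1,"tx":34.6,"ty":-74.2,"tz":-6,"az":19.8},{"jaw":0.1,"tx":34.6,"ty":-74.2,"tz":-6,"az":19.8},{"jaw":0.1,"tx":34.6,"ty":-74.2,"tz":-6,"az":19.8},{"jaw":0.1,"tx":34.6,"ty":-74.2,"tz":-6,"az":19.8},{"jaw":0.1,"tx":34.6,"ty":-74.2,"tz":-6,"az":19.8},{"jaw":0.1,"tx":34.6,"ty":-74.2,"tz":-6,"az":19.8},{"jaw":0.1,"tx":34.6,"ty":-74.2,"tz":-6,"az":19.8},{"jaw":0.1,"tx":34.6,"ty":-74.2,"tz":-6,"az":19.8},{"jaw":0.1,"tx":34.6,"ty":-74.2,"tz":-6,"az":19.8}]' 60
```

```text
invalid input at $[0]: expected keys jaw, tx, ty, tz, ax, ay, az
```

```bash
python3 -m pendant '[{"jaw":0.1,"tx":5,"ty":-10,"tz":0,"ax":0,"ay":0,"az":5},{"jaw":0.1,"tx":34.6,"ty":-74.2,"tz":-6,"ax":0,"ay":0,"az":19.8},{"jaw":0.1,"tx":34.6,"ty":-74.2,"tz":-6,"ax":0,"ay":0,"az":19.8},{"jaw":0.1,"tx":34.6,"ty":-74.2,"tz":-6,"ax":0,"ay":0,"az":19.8},{"jaw":0.1,"tx":34.6,"ty":-74.2,"tz":-6,"ax":0,"ay":0,"az":19.8},{"jaw":0.1,"tx":34.6,"ty":-74.2,"tz":-6,"ax":0,"ay":0,"az":19.8},{"jaw":0.1,"tx":34.6,"ty":-74.2,"tz":-6,"ax":0,"ay":0,"az":19.8},{"jaw":0.1,"tx":34.6,"ty":-74.2,"tz":-6,"ax":0,"ay":0,"az":19.8},{"jaw":0.1,"tx":34.6,"ty":-74.2,"tz":-6,"ax":0,"ay":0,"az":19.8},{"jaw":0.1,"tx":34.6,"ty":-74.2,"tz":-6,"ax":0,"ay":0,"az":19.8}]' 60
```

```text
clock: 1.3
position: [0.4882, -0.0338, 0.1867]
ee_rot: [-0.0, 0.029, 1.0, 0.0]
contact_force: [1.2, 0.7, 0.1]
width: 0.0472
gripper_force: 0.0
```

```bash
python3 -m pendant '[{"jaw":0.1,"tx":0,"ty":0,"tz":0,"ax":0,"ay":0,"az":0},{"jaw":0.1,"tx":0,"ty":0,"tz":0,"ax":0,"ay":0,"az":0}]'
```

```text
clock: 1.55
position: [0.4872, -0.0317, 0.1865]
ee_rot: [-0.001, 0.03, 1.0, 0.001]
contact_force: [-0.6, -0.2, 0.0]
width: 0.0468
gripper_force: 0.0
```

```bash
python3 -m pendant '[{"jaw":0.1,"tx":8.5,"ty":-18.2,"tz":-6.6,"ax":0,"ay":0,"az":0},{"jaw":0.1,"tx":8.5,"ty":-18.2,"tz":-6.6,"ax":0,"ay":0,"az":0},{"jaw":0.1,"tx":8.5,"ty":-18.2,"tz":-6.6,"ax":0,"ay":0,"az":0},{"jaw":0.1,"tx":8.5,"ty":-18.2,"tz":-6.6,"ax":0,"ay":0,"az":0},{"jaw":0.1,"tx":8.5,"ty":-18.2,"tz":-6.6,"ax":0,"ay":0,"az":0}]'
python3 - <<'E'
from h import *
im=get('wrist');cv2.imwrite('pics/w1.png',im['pixels']);W=cloud(im)
for r in range(40,384,40):print(r,W[r,156:357:40].round(3).tolist())
E
```

```text
clock: 2.17
position: [0.5728, -0.213, 0.1204]
ee_rot: [-0.001, 0.029, 1.0, 0.001]
contact_force: [0.5, 0.8, -0.4]
width: 0.0468
gripper_force: 0.0
40 [[0.44, -0.286, 0.007], [0.442, -0.252, 0.007], [0.443, -0.219, 0.005], [0.445, -0.185, 0.006], [0.447, -0.15, 0.005], [0.449, -0.116, 0.006]]
80 [[0.475, -0.282, 0.034], [0.473, -0.256, 0.006], [0.475, -0.221, 0.006], [0.478, -0.186, 0.006], [0.482, -0.156, 0.033], [0.481, -0.115, 0.007]]
120 [[0.505, -0.287, 0.034], [0.508, -0.26, 0.005], [0.509, -0.222, 0.023], [0.512, -0.187, 0.006], [0.513, -0.157, 0.035], [0.516, -0.113, 0.005]]
160 [[0.542, -0.302, 0.007], [0.541, -0.26, 0.025], [0.542, -0.224, 0.033], [0.549, -0.188, 0.007], [0.546, -0.156, 0.034], [0.553, -0.112, 0.006]]
200 [[0.581, -0.308, 0.007], [0.576, -0.263, 0.033], [0.578, -0.227, 0.033], [0.589, -0.19, 0.005], [0.582, -0.156, 0.034], [0.594, -0.11, 0.006]]
240 [[0.625, -0.316, 0.006], [0.56, -0.238, 0.143], [0.616, -0.23, 0.033], [0.632, -0.191, 0.007], [0.568, -0.179, 0.134], [0.637, -0.108, 0.007]]
280 [[0.564, -0.249, 0.17], [0.571, -0.236, 0.16], [0.675, -0.236, 0.011], [0.674, -0.193, 0.016], [0.562, -0.188, 0.177], [0.569, -0.171, 0.169]]
320 [[0.578, -0.25, 0.175], [0.556, -0.226, 0.201], [0.564, -0.216, 0.193], [0.564, -0.204, 0.194], [0.558, -0.194, 0.201], [0.583, -0.172, 0.175]]
360 [[0.56, -0.235, 0.21], [0.553, -0.223, 0.217], [0.562, -0.215, 0.209], [0.563, -0.205, 0.208], [0.554, -0.197, 0.217], [0.564, -0.185, 0.209]]
```

View pics/w1.png

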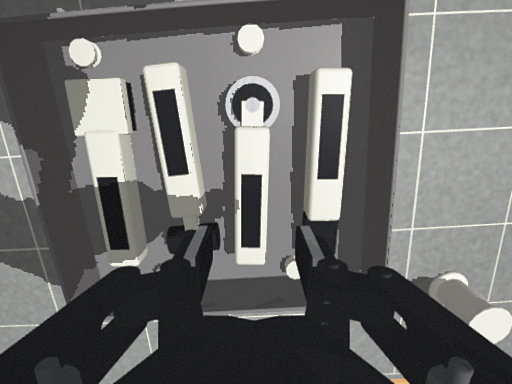

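The wrist view shows the cutter between the fingers: disc at (252,104), handle from (252,126) to (250,264), with clear floor on both sides. I'll fit its axis from this view.

Run:
```python
from h import *
W=cloud(load('wrist'))
axis(W,(122,268),(228,276),.028,.04)
d=W[72:134,220:285].reshape(-1,3);d=d[(d[:,2]>.016)&(d[:,2]<.04)];print('disc',d.min(0),d.max(0))
for r in (170,200,215): # gap profile
    i=np.where(W[r,:,2]>.02)[0]; print(r, W[r,i[0],:2], [ (W[r,a,1].round(3),W[r,b,1].round(3)) for a,b in zip(i[:-1],i[1:]) if b-a>3])
```

```text
n 4642 z 0.0341 len 0.13 wid 0.0278 mid [ 0.5771 -0.2138] yaw -4.15
disc [ 0.47456781 -0.23085689  0.02049584] [ 0.52104443 -0.18514714  0.03550228]
170 [ 0.53584279 -0.38859715] [(np.float64(-0.385), np.float64(-0.351)), (np.float64(-0.322), np.float64(-0.289)), (np.float64(-0.26), np.float64(-0.226)), (np.float64(-0.197), np.float64(-0.161)), (np.float64(-0.133), np.float64(-0.103))]
200 [ 0.5602035  -0.38753925] [(np.float64(-0.384), np.float64(-0.352)), (np.float64(-0.324), np.float64(-0.287)), (np.float64(-0.259), np.float64(-0.228)), (np.float64(-0.199), np.float64(-0.163)), (np.float64(-0.133), np.float64(-0.102))]
215 [ 0.57330784 -0.38737554] [(np.float64(-0.384), np.float64(-0.351)), (np.float64(-0.324), np.float64(-0.287)), (np.float64(-0.261), np.float64(-0.229)), (np.float64(-0.2), np.float64(-0.166)), (np.float64(-0.135), np.float64(-0.103))]
```

```bash
python3 -m pendant '[{"jaw":0.1,"tx":-0.2,"ty":-0.1,"tz":-5,"ax":0,"ay":0,"az":-0.7},{"jaw":0.1,"tx":-0.2,"ty":-0.1,"tz":-8,"ax":0,"ay":0,"az":-0.7},{"jaw":0.1,"tx":-0.2,"ty":-0.1,"tz":-10,"ax":0,"ay":0,"az":-0.7},{"jaw":0.1,"tx":-0.2,"ty":-0.1,"tz":-10.9,"ax":0,"ay":0,"az":-0.7},{"jaw":0.1,"tx":-0.2,"ty":-0.1,"tz":-10.9,"ax":0,"ay":0,"az":-0.7},{"jaw":-0.6,"tx":-0.2,"ty":-0.1,"tz":-10.9,"ax":0,"ay":0,"az":-0.7},{"jaw":-0.6,"tx":-0.2,"ty":-0.1,"tz":-10.9,"ax":0,"ay":0,"az":-0.7},{"jaw":-0.6,"tx":-0.2,"ty":-0.1,"tz":-10.9,"ax":0,"ay":0,"az":-0.7},{"jaw":-0.6,"tx":-0.2,"ty":-0.1,"tz":-10.9,"ax":0,"ay":0,"az":-0.7}]' 60
```

```text
clock: 3.35
position: [0.5719, -0.215, 0.0138]
ee_rot: [0.001, 0.035, 0.999, -0.0]
contact_force: [0.4, 2.8, 6.9]
width: 0.0285
gripper_force: 61.9
```

```bash
python3 -m pendant '[{"jaw":-0.6,"tx":0,"ty":0,"tz":2,"ax":0,"ay":0,"az":0},{"jaw":-0.6,"tx":0,"ty":0,"tz":6,"ax":0,"ay":0,"az":0},{"jaw":-0.6,"tx":0,"ty":0,"tz":12,"ax":0,"ay":0,"az":0},{"jaw":-0.6,"tx":-2,"ty":5,"tz":12,"ax":0,"ay":0,"az":2},{"jaw":-0.6,"tx":-4,"ty":11,"tz":12,"ax":0,"ay":0,"az":5},{"jaw":-0.6,"tx":-6,"ty":17,"tz":12,"ax":0,"ay":0,"az":8},{"jaw":-0.6,"tx":-8,"ty":23,"tz":12,"ax":0,"ay":0,"az":11},{"jaw":-0.6,"tx":-9,"ty":28,"tz":11,"ax":0,"ay":0,"az":14},{"jaw":-0.6,"tx":-10,"ty":31.5,"tz":8,"ax":0,"ay":0,"az":14},{"jaw":-0.6,"tx":-10,"ty":31.5,"tz":8,"ax":0,"ay":0,"az":14}]'
python3 - <<'E'
from h import *
im=get('side');cv2.imwrite('pics/s1.png',im['pixels'])
E
```

```text
clock: 4.6
position: [0.4677, 0.1019, 0.0905]
ee_rot: [-0.003, -0.089, 0.996, 0.0]
contact_force: [0.6, -1.3, -1.6]
width: 0.0288
gripper_force: 60.9
```

View pics/s1.png

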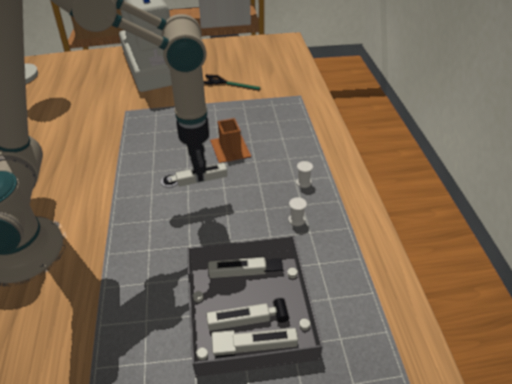

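The side view shows the cutter held level above the open mat at (195,175), with the disc at (168,180). The other three tools are still in the bin. Now I'll lower it and let go.

```bash
python3 -m pendant '[{"jaw":-0.6,"tx":0,"ty":0,"tz":-4,"ax":0,"ay":0,"az":0},{"jaw":-0.6,"tx":0,"ty":0,"tz":-6.5,"ax":0,"ay":0,"az":0},{"jaw":-0.6,"tx":0,"ty":0,"tz":-7.6,"ax":0,"ay":0,"az":0},{"jaw":-0.6,"tx":0,"ty":0,"tz":-8.0,"ax":0,"ay":0,"az":0},{"jaw":-0.6,"tx":0,"ty":0,"tz":-8.0,"ax":0,"ay":0,"az":0}]'
```

```text
clock: 5.28
position: [0.4719, 0.0998, 0.0129]
ee_rot: [0.001, -0.087, 0.996, -0.0]
contact_force: [0.0, 0.6, -0.8]
width: 0.0289
gripper_force: 60.9
```

```bash
python3 -m pendant '[{"jaw":-0.6,"tx":0,"ty":0,"tz":-0.3,"ax":0,"ay":0,"az":0},{"jaw":-0.6,"tx":0,"ty":0,"tz":-0.4,"ax":0,"ay":0,"az":0},{"jaw":-0.6,"tx":0,"ty":0,"tz":-0.4,"ax":0,"ay":0,"az":0}]'
```

```text
clock: 5.65
position: [0.472, 0.1001, 0.0098]
ee_rot: [0.001, -0.087, 0.996, -0.0]
contact_force: [-0.9, -1.2, 9.0]
width: 0.0289
gripper_force: 62.3
```

Contact made. I'll open slowly, wait, then rise and look.

```bash
python3 -m pendant '[{"jaw":0.2,"tx":0,"ty":0,"tz":0,"ax":0,"ay":0,"az":0},{"jaw":0.4,"tx":0,"ty":0,"tz":0.1,"ax":0,"ay":0,"az":0},{"jaw":0.4,"tx":0,"ty":0,"tz":0.1,"ax":0,"ay":0,"az":0},{"jaw":0.4,"tx":0,"ty":0,"tz":0.5,"ax":0,"ay":0,"az":0},{"jaw":0.4,"tx":0,"ty":0,"tz":5,"ax":0,"ay":0,"az":0},{"jaw":0.4,"tx":0,"ty":0,"tz":10,"ax":0,"ay":0,"az":0},{"jaw":0.4,"tx":0,"ty":0,"tz":12,"ax":0,"ay":0,"az":0},{"jaw":0.4,"tx":0,"ty":0,"tz":12,"ax":0,"ay":0,"az":0}]'
python3 - <<'E'
from h import *
im=get('wrist');cv2.imwrite('pics/w2.png',im['pixels']);W=cloud(im)
im=get('top');
E
```

```text
clock: 6.65
position: [0.4722, 0.1002, 0.1299]
ee_rot: [0.002, -0.087, 0.996, 0.0]
contact_force: [-0.9, 0.6, -0.0]
width: 0.0597
gripper_force: 0.0
```

View pics/w2.png

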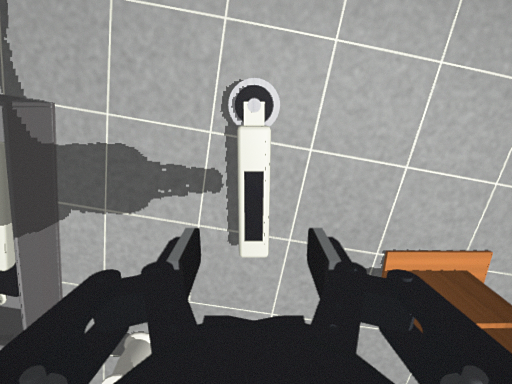

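The cutter lies flat on the mat: disc at (255,104), handle from (254,127) to (255,257), and the fingers are clear. Next I'll measure its pose, re-check the stand and compute the slanted grip.

Run:
```python
from h import *
from scipy.spatial.transform import Rotation as R
W=cloud(load('wrist'))
m,d=axis(W,(122,262),(228,282),.024,.036)
o=m-0.02*d; print('cutter origin',o)
W=cloud(load('top'));p=W[185:245,120:185].reshape(-1,3);p=p[(p[:,2]>.08)&(p[:,2]<.1)]
print('rim',p.mean(0),cv2.minAreaRect((p[:,:2]*1000).astype(np.float32)))
s=manip.get_state();R0=R.from_quat(np.roll(s['ee_rot'],-1));off=manip.grip_point_offset
print('tool axes\n',R0.as_matrix().round(3))
yaw=np.arctan2(d[1],d[0])
for sl in (35,40,45):
  a=np.radians(sl)
  z=np.array([-np.sin(a)*d[0],-np.sin(a)*d[1],-np.cos(a)]); y=np.array([-d[1],d[0],0])
  if y@R0.as_matrix()[:,1]<0:y=-y
  x=np.cross(y,z);R1=R.from_matrix(np.c_[x,y,z])
  g=np.r_[o+.03*d,.028]; tcp=g+off*z
  print(sl,'tcp',tcp.round(4),'shift cm',((tcp-s['position'])*100).round(2),'turn',np.degrees((R1*R0.inv()).as_rotvec()).round(1),'back dir',-z)
```

```text
n 4213 z 0.0301 len 0.1301 wid 0.0278 mid [0.4778 0.1028] yaw 9.86
cutter origin [0.45813881 0.0993858 ]
rim [0.56392013 0.3227801  0.08782646] ((563.8848876953125, 324.68560791015625), (55.007408142089844, 69.91895294189453), 9.097654342651367)
tool axes
 [[-0.985 -0.173 -0.001]
 [-0.173  0.985 -0.   ]
 [ 0.001  0.    -1.   ]]
35 tcp [0.4771 0.1027 0.0127] shift cm [  0.69   0.26 -11.49] turn [-6.  34.4 -0.1] back dir [0.56509994 0.09824455 0.81915204]
40 tcp [0.4759 0.1025 0.0137] shift cm [  0.56   0.24 -11.39] turn [-6.9 39.3 -0.1] back dir [0.63328829 0.11009932 0.76604444]
45 tcp [0.4747 0.1023 0.0148] shift cm [  0.44   0.22 -11.28] turn [-7.7 44.3 -0.1] back dir [0.69665693 0.12111618 0.70710678]
```

```bash
python3 -m pendant '[{"jaw":0.4,"tx":2,"ty":0.4,"tz":0,"ax":-1.5,"ay":9.5,"az":0},{"jaw":0.4,"tx":4,"ty":0.8,"tz":-1,"ax":-3.2,"ay":18.5,"az":0},{"jaw":0.4,"tx":5.4,"ty":1.1,"tz":-3,"ax":-5,"ay":28,"az":0},{"jaw":0.4,"tx":5.4,"ty":1.1,"tz":-5.5,"ax":-6.5,"ay":37,"az":0},{"jaw":0.4,"tx":5.4,"ty":1.1,"tz":-5.5,"ax":-6.9,"ay":39.3,"az":0},{"jaw":0.4,"tx":5.4,"ty":1.1,"tz":-5.5,"ax":-6.9,"ay":39.3,"az":0},{"jaw":0.4,"tx":5.4,"ty":1.1,"tz":-5.5,"ax":-6.9,"ay":39.3,"az":0}]' 60
python3 - <<'E'
from h import *
from scipy.spatial.transform import Rotation as R
s=manip.get_state();M=R.from_quat(np.roll(s['ee_rot'],-1)).as_matrix()
print(M.round(3),s['qpos'].round(3),(np.array([.4759,.1025,.0137])-s['position'])*100)
E
```

```text
clock: 7.62
position: [0.5244, 0.111, 0.0731]
ee_rot: [-0.34, -0.082, 0.936, -0.03]
contact_force: [-0.1, 0.5, 0.3]
width: 0.0599
gripper_force: 0.0
[[-0.755 -0.173 -0.632]
 [-0.133  0.985 -0.111]
 [ 0.642  0.    -0.767]] [ 0.108  0.737  1.322 -0.043  1.779 -1.631] [-4.8543027  -0.854912   -5.93627852]
```

```bash
python3 -m pendant '[{"jaw":0.4,"tx":-2.4,"ty":-0.4,"tz":-3,"ax":0,"ay":0,"az":0},{"jaw":0.4,"tx":-4.0,"ty":-0.7,"tz":-4.9,"ax":0,"ay":0,"az":0},{"jaw":0.4,"tx":-4.85,"ty":-0.85,"tz":-5.9,"ax":0,"ay":0,"az":0},{"jaw":0.4,"tx":-4.85,"ty":-0.85,"tz":-5.9,"ax":0,"ay":0,"az":0},{"jaw":0.4,"tx":-4.85,"ty":-0.85,"tz":-5.9,"ax":0,"ay":0,"az":0}]' 90
```

```text
clock: 8.25
position: [0.4777, 0.1028, 0.015]
ee_rot: [-0.339, -0.082, 0.937, -0.03]
contact_force: [0.7, 0.8, -0.1]
width: 0.0599
gripper_force: 0.0
```

```bash
python3 -m pendant '[{"jaw":0.4,"tx":-0.15,"ty":0,"tz":-0.15,"ax":0,"ay":0,"az":0},{"jaw":-0.6,"tx":-0.15,"ty":0,"tz":-0.15,"ax":0,"ay":0,"az":0},{"jaw":-0.6,"tx":-0.15,"ty":0,"tz":-0.15,"ax":0,"ay":0,"az":0},{"jaw":-0.6,"tx":-0.15,"ty":0,"tz":-0.15,"ax":0,"ay":0,"az":0},{"jaw":-0.6,"tx":-0.15,"ty":0,"tz":-0.15,"ax":0,"ay":0,"az":0}]' 90
```

```text
clock: 8.88
position: [0.4756, 0.1026, 0.013]
ee_rot: [-0.339, -0.082, 0.937, -0.03]
contact_force: [3.0, -0.4, 4.7]
width: 0.0287
gripper_force: 89.4
```

```bash
python3 -m pendant '[{"jaw":-0.6,"tx":0,"ty":0,"tz":1.5,"ax":0,"ay":0,"az":0},{"jaw":-0.6,"tx":0,"ty":0,"tz":6,"ax":0,"ay":0,"az":0},{"jaw":-0.6,"tx":0,"ty":0,"tz":12,"ax":0,"ay":0,"az":0},{"jaw":-0.6,"tx":0,"ty":0,"tz":17,"ax":1.2,"ay":-7,"az":0},{"jaw":-0.6,"tx":1,"ty":0,"tz":20,"ax":2.6,"ay":-15,"az":0},{"jaw":-0.6,"tx":2,"ty":0,"tz":22,"ax":4.1,"ay":-23.7,"az":0},{"jaw":-0.6,"tx":3,"ty":0,"tz":22.7,"ax":5.6,"ay":-32.5,"az":0},{"jaw":-0.6,"tx":4,"ty":0,"tz":22.7,"ax":7.1,"ay":-41.2,"az":0},{"jaw":-0.6,"tx":4,"ty":0,"tz":22.7,"ax":8.7,"ay":-50,"az":0},{"jaw":-0.6,"tx":4,"ty":0,"tz":22.7,"ax":8.7,"ay":-50,"az":0}]' 90
python3 - <<'E'
from h import *
im=get('side');cv2.imwrite('pics/s2.png',im['pixels'])
print(manip.get_state()['qpos'])
E
```

```text
clock: 10.12
position: [0.5099, 0.1024, 0.2391]
ee_rot: [0.092, -0.086, 0.992, 0.008]
contact_force: [0.9, 0.6, -1.5]
width: 0.0287
gripper_force: 88.9
[ 0.04848304  0.09268051  1.73574917  0.02468046  1.12785439 -1.70404363]
```

View pics/s2.png

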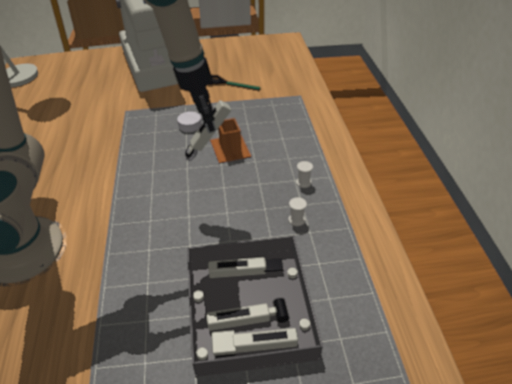

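The cutter is firmly held and tilting disc-down: disc at (190,153), butt at (222,107). I'll finish the turn and move above the stand.

```bash
python3 -m pendant '[{"jaw":-0.6,"tx":0,"ty":0,"tz":1,"ax":1.4,"ay":-8.3,"az":0},{"jaw":-0.6,"tx":0,"ty":0,"tz":1,"ax":2.9,"ay":-16.8,"az":0},{"jaw":-0.6,"tx":0,"ty":0,"tz":1,"ax":4.4,"ay":-25.5,"az":0},{"jaw":-0.6,"tx":0.5,"ty":2,"tz":1,"ax":5.9,"ay":-34,"az":0},{"jaw":-0.6,"tx":1.5,"ty":6,"tz":1,"ax":6.8,"ay":-39.4,"az":0},{"jaw":-0.6,"tx":3,"ty":11,"tz":1,"ax":6.8,"ay":-39.4,"az":0},{"jaw":-0.6,"tx":4,"ty":16,"tz":1,"ax":6.8,"ay":-39.4,"az":0},{"jaw":-0.6,"tx":4.8,"ty":20,"tz":1,"ax":6.8,"ay":-39.4,"az":0},{"jaw":-0.6,"tx":5.1,"ty":22.1,"tz":1,"ax":6.8,"ay":-39.4,"az":0},{"jaw":-0.6,"tx":5.1,"ty":22.1,"tz":1,"ax":6.8,"ay":-39.4,"az":0}]' 90
python3 - <<'E'
from h import *
from scipy.spatial.transform import Rotation as R
s=manip.get_state();print(R.from_quat(np.roll(s['ee_rot'],-1)).as_matrix().round(3),s['qpos'].round(2))
im=get('side');t=get('top');w=get('wrist')
a=cv2.resize(im['pixels'][60:190,140:300],(480,390));b=cv2.resize(t['pixels'][150:260,90:220],(320,270));c=cv2.resize(w['pixels'],(320,240))
o=np.zeros((510,800,3),np.uint8);o[:390,:480]=a;o[:270,480:]=b;o[270:,480:]=c
cv2.imwrite('pics/c1.png',o)
E
```

```text
clock: 11.42
position: [0.5532, 0.2496, 0.2435]
ee_rot: [0.421, -0.076, 0.903, 0.031]
contact_force: [0.6, -0.6, -2.1]
width: 0.0282
gripper_force: 89.2
[[-0.634 -0.163  0.756]
 [-0.112  0.987  0.119]
 [-0.766 -0.009 -0.643]] [ 0.44  0.04  2.13 -1.08  0.24 -0.34]
```

View pics/c1.png

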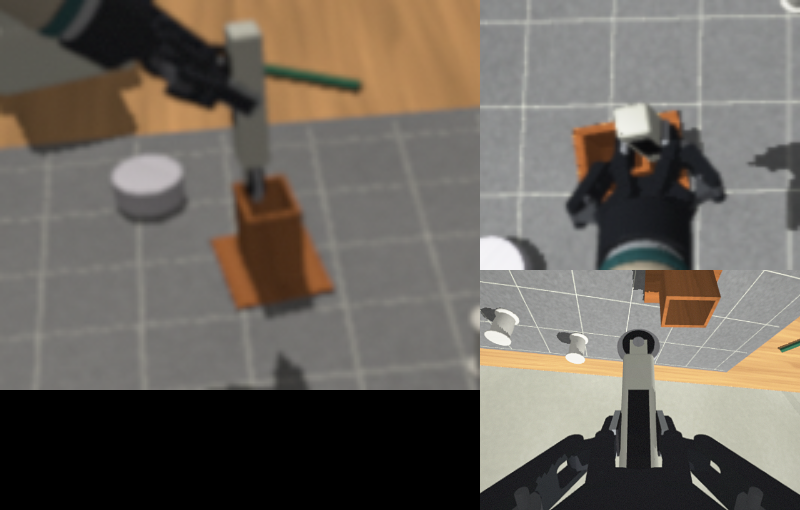

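The side view shows the cutter upright. The wrist view shows the disc at (638,345), with the well opening to its right, so the arm is short of the stand in y. Joint 4 is near its limit, so I'll yaw toward the radial direction and ease the tilt slightly.

```bash
python3 -m pendant '[{"jaw":-0.6,"tx":0,"ty":1,"tz":0,"ax":-0.5,"ay":3,"az":3},{"jaw":-0.6,"tx":0.5,"ty":3,"tz":0,"ax":-1,"ay":6,"az":6},{"jaw":-0.6,"tx":1.2,"ty":5.5,"tz":0,"ax":-1,"ay":6,"az":8},{"jaw":-0.6,"tx":1.6,"ty":7.4,"tz":0,"ax":-1,"ay":6,"az":8},{"jaw":-0.6,"tx":1.6,"ty":7.4,"tz":0,"ax":-1,"ay":6,"az":8},{"jaw":-0.6,"tx":1.6,"ty":7.4,"tz":0,"ax":-1,"ay":6,"az":8},{"jaw":-0.6,"tx":1.6,"ty":7.4,"tz":0,"ax":-1,"ay":6,"az":8}]' 90
cat >> h.py <<'E'
def pose():
    from scipy.spatial.transform import Rotation as R
    s=manip.get_state();M=R.from_quat(np.roll(s['ee_rot'],-1)).as_matrix()
    # cutter dirs in tool frame from the grasp: tool z=-sin(a) xc - cos(a) zc, a=slant
    a=np.arccos(.767);z,y,x=M[:,2],M[:,1],M[:,0]
    xc=-np.sin(a)*z-np.cos(a)*x; zc=-np.cos(a)*z+np.sin(a)*x
    # lying: tcp in cutter frame: along xc
    d=np.array([np.cos(np.radians(9.86)),np.sin(np.radians(9.86))]);t=np.array([.4756,.1026])-[.4581,.0994]
    X=t@d;Y=t@[-d[1],d[0]]
    yc=np.cross(zc,xc)
    blade=s['position']-xc*(X+.085)-yc*Y-zc*(.013-.003-.014)
    st=np.array([.564,.3247,.008]);q=np.radians(9.3);S=np.array([[np.cos(q),-np.sin(q),0],[np.sin(q),np.cos(q),0],[0,0,1]])
    print('tcp',s['position'].round(4),'q',s['qpos'].round(2),'\nxc',xc.round(3),'lean',np.degrees(np.arccos(xc[2])).round(1),'zc yaw',np.degrees(np.arctan2(-zc[1],-zc[0])).round(1),'\nblade FK',blade.round(4),'in well',(S.T@(blade-st)).round(4),'F',s['contact_force'].round(1))
    return blade,xc,zc,S,st
E
python3 - <<'E'
from h import *
b,xc,zc,S,st=pose()
W=cloud(get('wrist'));get('top');get('side')
p=W[60:200,180:330].reshape(-1,3);p=p[np.linalg.norm(p-b,axis=1)<.06];print(len(p))
# disc points: within .04 of b along xc
h=(p-b)@xc;q=p[(h<.03)&(h>-.02)];print('disc vis: lowest along axis',np.percentile(h,[0,1,3]),'lateral',np.percentile((q-b)@np.cross(zc,xc),[1,50,99]),'zc',np.percentile((q-b)@zc,[5,50,95]))
E
```

```text
clock: 12.45
position: [0.5662, 0.3224, 0.2427]
ee_rot: [0.369, -0.142, 0.917, 0.057]
contact_force: [-0.6, -0.6, -2.0]
width: 0.0284
gripper_force: 89.5
tcp [0.5662 0.3224 0.2427] q [ 0.48  0.1   1.98 -0.37  0.33 -1.1 ] 
xc [0.105 0.033 0.994] lean 6.3 zc yaw 17.6 
blade FK [0.5517 0.3177 0.141 ] in well [-0.0133 -0.005   0.133 ] F [-0.6 -0.6 -2. ]
3543
disc vis: lowest along axis [-0.05130796  0.00177447  0.0062561 ] lateral [-0.02042258  0.00139789  0.02352808] zc [0.00122191 0.00613015 0.00836491]
```

```bash
python3 -m pendant '[{"jaw":-0.6,"tx":0.8,"ty":0.6,"tz":0,"ax":0,"ay":0,"az":0},{"jaw":-0.6,"tx":0.8,"ty":0.6,"tz":-0.5,"ax":0,"ay":0,"az":0},{"jaw":-0.6,"tx":0.8,"ty":0.6,"tz":-2.5,"ax":0,"ay":0,"az":0},{"jaw":-0.6,"tx":0.8,"ty":0.6,"tz":-4,"ax":0,"ay":0,"az":0},{"jaw":-0.6,"tx":0.8,"ty":0.6,"tz":-4,"ax":0,"ay":0,"az":0}]' 90
python3 - <<'E'
from h import *
pose()
im=get('side');t=get('top');w=get('wrist')
a=cv2.resize(im['pixels'][60:190,140:300],(480,390));b=cv2.resize(t['pixels'][150:260,90:220],(320,270));c=cv2.resize(w['pixels'],(320,240))
o=np.zeros((510,800,3),np.uint8);o[:390,:480]=a;o[:270,480:]=b;o[270:,480:]=c
cv2.imwrite('pics/c2.png',o)
W=cloud(w);p=W.reshape(-1,3);p=p[(p[:,2]>.08)&(p[:,2]<.095)&(abs(p[:,0]-.564)<.05)&(abs(p[:,1]-.325)<.06)];print('rim wrist',len(p),p.mean(0),cv2.minAreaRect((p[:,:2]*1000).astype(np.float32)))
E
```

```text
clock: 13.22
position: [0.5736, 0.3289, 0.201]
ee_rot: [0.367, -0.143, 0.917, 0.057]
contact_force: [0.8, 0.2, -1.0]
width: 0.0284
gripper_force: 89.5
tcp [0.5736 0.3289 0.201 ] q [ 0.48  0.17  2.02 -0.54  0.23 -0.91] 
xc [0.107 0.034 0.994] lean 6.4 zc yaw 17.7 
blade FK [0.5589 0.324  0.0993] in well [-0.0052  0.0002  0.0913] F [ 0.8  0.2 -1. ]
rim wrist 2297 [0.55091499 0.32357529 0.08555064] ((563.00244140625, 327.2129211425781), (55.534706115722656, 70.63274383544922), 10.011198043823242)
```

View pics/c2.png

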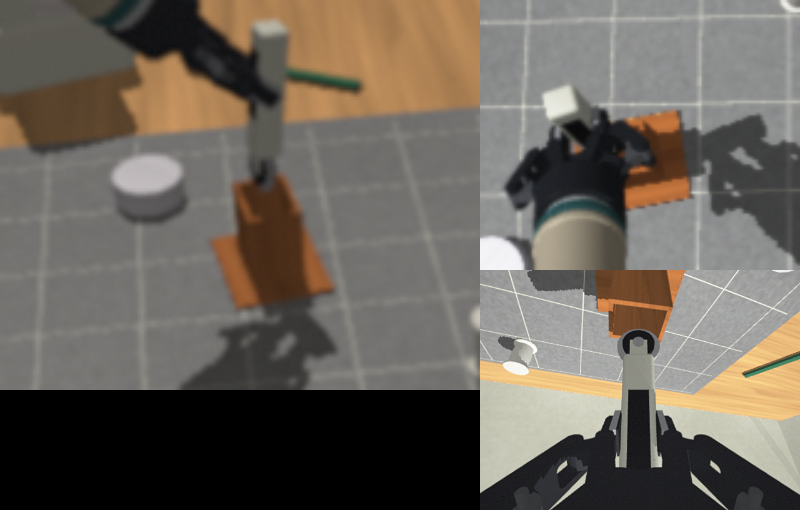

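The cutter is lined up over the well in all three views. However, joint 5 drops as I lower and is nearing its 0.11 limit. I'll fit a small kinematic model from the logged poses to see which lean and yaw are feasible at the floor.

```bash
cat > kin.py <<'E'
from h import *
from scipy.optimize import least_squares
from scipy.spatial.transform import Rotation as R
D=[([1.04601,.276626,1.506134,0,1.360657,-.121],[.22566,.52831,.23042]),([.108,.737,1.322,-.043,1.779,-1.631],[.5244,.111,.0731]),
([.04848,.09268,1.73575,.02468,1.12785,-1.704],[.5099,.1024,.2391]),([.44,.04,2.13,-1.08,.24,-.34],[.5532,.2496,.2435])]
s=manip.get_state();D.append((s['qpos'],s['position']))
def fk(q,k):
    h,L1,L2,L3,o1,o2=k
    A=R.from_euler('z',q[0])*R.from_euler('y',q[1]);p=np.array([0,0,h])+A.apply([o1,0,L1])
    A=A*R.from_euler('y',q[2]);p=p+A.apply([o2,0,L2]);A=A*R.from_euler('z',q[3])*R.from_euler('y',q[4]);p=p+A.apply([0,0,L3])
    return p,A*R.from_euler('z',q[5])
f=least_squares(lambda k:np.concatenate([fk(q,k)[0]-p for q,p in D]),[.3,.4,.4,.25,0,0]);k=f.x
T=fk(s['qpos'],k)[1].as_matrix().T@R.from_quat(np.roll(s['ee_rot'],-1)).as_matrix()
if __name__=='__main__':
    print(k.round(3),abs(f.fun).max());print(T.round(2))
    C=R.from_matrix(T)
    lo=np.array([-2.89,-.75,.22,-1.18,.11,-2.7]);hi=np.array([2.89,2.08,2.7,4.32,2.71,2.7])
    for sl in (40,50,55):
     for gx,lean,yaw in [(.018,6,17),(.018,12,17),(.018,12,25),(.018,0,38),(.045,6,17),(.045,3,25)]:
      e=np.radians(90-sl-(0) ) ; th=np.radians(lean);ya=np.radians(yaw)
      d=np.array([np.cos(ya),np.sin(ya),0]);u=np.array([0,0,1.])
      xc=np.cos(th)*u+np.sin(th)*d; zc=-np.cos(th)*d+np.sin(th)*u;a=np.radians(sl)
      z=-np.sin(a)*xc-np.cos(a)*zc;y=np.array([-d[1],d[0],0]);M=np.c_[np.cross(y,z),y,z]
      tcp=np.array([.5637,.326,.010])-d*.5*th*.08+xc*(gx+.085)
      best=None
      for q0 in (s['qpos'],[.5,.2,2.1,.8,.3,-2],[.5,.2,2,3,.3,1]):
       for q6 in(-2,-.5,1.):
        q0=np.array(q0,float);q0[5]=q6
        r=least_squares(lambda q:np.r_[(fk(q,k)[0]-tcp)*10,((fk(q,k)[1]*C).inv()*R.from_matrix(M)).as_rotvec()],np.clip(q0,lo+.02,hi-.02),bounds=(lo,hi))
        if best is None or r.cost<best.cost-1e-9:best=r
        if r.cost<1e-8: print('  ',r.x.round(2))
      print(sl,gx,lean,yaw,'cost',best.cost)
E
python3 kin.py
```

```text
[ 0.075  0.345  0.278  0.188  0.164 -0.123] 0.07252602381463483
[[ 0. -1. -0.]
 [ 1.  0.  0.]
 [-0. -0.  1.]]
40 0.018 6 17 cost 0.0007213744702277912
   [ 0.57  0.31  1.99 -0.71  0.25 -0.66]
   [ 0.57  0.31  1.99 -0.71  0.25 -0.66]
   [ 0.57  0.31  1.99 -0.71  0.25 -0.66]
   [ 0.57  0.31  1.99 -0.71  0.25 -0.66]
   [ 0.57  0.31  1.99 -0.71  0.25 -0.66]
   [ 0.57  0.31  1.99 -0.71  0.25 -0.66]
40 0.018 12 17 cost 1.418184688411067e-20
   [ 0.54  0.31  2.   -0.36  0.18 -1.14]
   [ 0.54  0.31  2.   -0.36  0.18 -1.14]
   [ 0.54  0.31  2.   -0.36  0.18 -1.14]
   [ 0.54  0.31  2.   -0.36  0.18 -1.14]
   [ 0.54  0.31  2.   -0.36  0.18 -1.14]
   [ 0.54  0.31  2.   -0.36  0.18 -1.14]
40 0.018 12 25 cost 3.0578232875691623e-28
   [0.49 0.23 2.23 2.51 0.23 2.08]
   [0.49 0.23 2.23 2.51 0.23 2.08]
   [0.49 0.23 2.23 2.51 0.23 2.08]
40 0.018 0 38 cost 1.0953245076216309e-29
   [ 0.58  0.25  2.05 -1.13  0.21 -0.24]
   [ 0.58  0.25  2.05 -1.13  0.21 -0.24]
   [ 0.58  0.25  2.05 -1.13  0.21 -0.24]
   [ 0.58  0.25  2.05 -1.13  0.21 -0.24]
   [ 0.58  0.25  2.05 -1.13  0.21 -0.24]
   [ 0.58  0.25  2.0
[... 2856 characters left out ...]
8]
   [ 0.5   0.29  2.01  0.38  0.26 -2.08]
   [ 0.5   0.29  2.01  0.38  0.26 -2.08]
55 0.018 0 38 cost 1.949978863372819e-24
   [ 0.56  0.34  1.78 -0.24  0.54 -1.13]
   [ 0.56  0.34  1.78 -0.24  0.54 -1.13]
   [ 0.56  0.34  1.78 -0.24  0.54 -1.13]
   [ 0.56  0.34  1.78 -0.24  0.54 -1.13]
   [ 0.56  0.34  1.78 -0.24  0.54 -1.13]
   [ 0.56  0.34  1.78 -0.24  0.54 -1.13]
55 0.045 6 17 cost 3.179183194811216e-24
   [ 0.54  0.3   1.88 -0.14  0.41 -1.36]
   [ 0.54  0.3   1.88 -0.14  0.41 -1.36]
   [ 0.54  0.3   1.88 -0.14  0.41 -1.36]
   [ 0.54  0.3   1.88 -0.14  0.41 -1.36]
   [ 0.54  0.3   1.88 -0.14  0.41 -1.36]
   [ 0.54  0.3   1.88 -0.14  0.41 -1.36]
55 0.045 3 25 cost 1.2789679463500299e-30
```

```bash
sed -i 's/h,L1,L2,L3,o1,o2=k/h,L1,L2,L3,o1,o2,o3=k/; s/A.apply(\[0,0,L3\])/A.apply([o3,0,L3])/; s/\[.3,.4,.4,.25,0,0\]/[.27,.3,.35,.25,0.05,0.05,0.05]/; s/if r.cost<1e-8: print.*/pass/; s/,best.cost)/,best.cost.round(6),best.x.round(2))/' kin.py
python3 kin.py
```

```text
[ 0.067  0.506  0.389  0.319 -0.047 -0.072 -0.072] 0.07064323362484407
[[ 0. -1. -0.]
 [ 1.  0.  0.]
 [-0. -0.  1.]]
40 0.018 6 17 cost 0.000622 [ 0.48  0.28  2.08 -1.18  0.13 -0.26]
40 0.018 12 17 cost 0.0 [ 0.5   0.3   2.07 -0.8   0.18 -0.61]
40 0.018 12 25 cost 0.000159 [ 0.5   0.29  2.1  -0.44  0.11 -1.08]
40 0.018 0 38 cost 0.000181 [0.57 0.28 2.04 2.21 0.11 2.44]
40 0.045 6 17 cost 0.0 [ 0.49  0.25  2.07 -1.15  0.14 -0.29]
40 0.045 3 25 cost 0.003985 [ 0.47  0.24  2.08 -1.18  0.11 -0.36]
50 0.018 6 17 cost 0.0 [ 0.53  0.29  2.05 -0.54  0.26 -0.85]
50 0.018 12 17 cost 0.0 [ 0.55  0.32  1.96 -0.3   0.4  -1.07]
50 0.018 12 25 cost 0.0 [ 0.53  0.31  1.98 -0.13  0.37 -1.37]
50 0.018 0 38 cost 0.000264 [ 0.56  0.27  2.12  0.82  0.11 -2.47]
50 0.045 6 17 cost 0.0 [ 0.54  0.26  2.01 -0.45  0.32 -0.94]
50 0.045 3 25 cost 0.0 [ 0.52  0.24  2.09 -0.28  0.18 -1.23]
55 0.018 6 17 cost 0.0 [ 0.55  0.3   1.99 -0.33  0.38 -1.04]
55 0.018 12 17 cost 0.0 [ 0.55  0.34  1.89 -0.19  0.53 -1.17]
55 0.018 12 25 cost 0.0 [ 0.53  0.34  1.9  -0.08  0.51 -1.41]
55 0.018 0 38 cost 0.0 [ 0.53  0.27  2.1   0.42  0.18 -2.1 ]
55 0.045 6 17 cost 0.0 [ 0.55  0.28  1.94 -0.29  0.44 -1.08]
55 0.045 3 25 cost 0.0 [ 0.53  0.25  2.01 -0.16  0.32 -1.34]
```

```bash
sed -i 's/o1,o2,o3=k/o1,o2,o3,o4=k/; s/A.apply(\[o1,0,L1\])/A.apply([o1,o4,L1])/; s/0.05,0.05,0.05\]/0.05,0.05,0.05,.07]/' kin.py
python3 kin.py; python3 -c "
from kin import *
print(f.fun.reshape(-1,3).round(4))"
```

```text
[ 0.134  0.643  0.427  0.371 -0.009  0.066  0.     0.069] 0.0010079962367596507
[[ 0. -1. -0.]
 [ 1.  0.  0.]
 [-0. -0.  1.]]
40 0.018 6 17 cost 0.0 [0.49 0.3  2.15 4.24 0.15 0.62]
40 0.018 12 17 cost 0.0 [ 0.48  0.3   2.05 -0.7   0.17 -0.73]
40 0.018 12 25 cost 0.0 [ 0.41  0.29  2.07  0.15  0.12 -1.74]
40 0.018 0 38 cost 0.0 [0.23 0.32 2.26 2.22 0.42 2.15]
40 0.045 6 17 cost 0.000216 [ 0.49  0.26  2.09 -1.18  0.14 -0.25]
40 0.045 3 25 cost 0.0 [0.4  0.25 2.18 2.93 0.11 1.76]
50 0.018 6 17 cost 0.0 [ 0.47  0.29  2.   -0.36  0.28 -1.07]
50 0.018 12 17 cost 0.0 [ 0.46  0.31  1.91 -0.18  0.45 -1.27]
50 0.018 12 25 cost 0.0 [ 0.41  0.31  1.91  0.03  0.43 -1.62]
50 0.018 0 38 cost 0.00143 [ 0.31  0.27  2.08  0.87  0.25 -2.7 ]
50 0.045 6 17 cost 0.0 [ 0.47  0.26  1.96 -0.29  0.35 -1.15]
50 0.045 3 25 cost 0.0 [ 0.41  0.24  2.03  0.08  0.23 -1.67]
55 0.018 6 17 cost 0.0 [ 0.46  0.3   1.93 -0.2   0.42 -1.25]
55 0.018 12 17 cost 0.0 [ 0.45  0.33  1.83 -0.11  0.58 -1.34]
55 0.018 12 25 cost 0.0 [ 0.41  0.33  1.84  0.02  0.58 -1.61]
55 0.018 0 38 cost 0.0 [ 0.3   0.28  2.04  0.71  0.32 -2.56]
55 0.045 6 17 cost 0.0 [ 0.46  0.27  1.89 -0.17  0.49 -1.28]
55 0.045 3 25 cost 0.0 [ 0.41  0.25  1.95  0.04  0.38 -1.63]
[[-0.0003 -0.0005 -0.0004]
 [ 0.0004 -0.      0.0007]
 [ 0.0007  0.0001 -0.0008]
 [-0.0005  0.0009  0.001 ]
 [ 0.0003 -0.001  -0.0005]]
```

The model now fits to 1 mm. With the current grip, a lean of about 9–12° is reachable at the floor and still fits the well. I'll check the path.

```bash
cat > path.py <<'E'
from kin import *
b,xc0,zc0,S,_=pose();C=R.from_matrix(T);M0=R.from_quat(np.roll(s['ee_rot'],-1))
lo=np.array([-2.89,-.75,.22,-1.18,.11,-2.7]);hi=np.array([2.89,2.08,2.7,4.32,2.71,2.7])
W0=np.array([.5637,.326,.008]);rel=M0.inv().apply(s['position']-b)
for lean,dyaw in [(8,0),(9,0),(9,-3),(10,0),(10,-3),(10,4),(11,0)]:
    ax=np.cross(xc0,[0,0,1]);ax/=np.linalg.norm(ax)
    l0=np.arccos(xc0[2]);M=R.from_euler('z',dyaw,degrees=True)*R.from_rotvec(-ax*(np.radians(lean)-l0))*M0
    th=np.radians(lean);bx=-(.08*np.tan(th)+.0163-.007)/2
    q=np.array(s['qpos']);out=[]
    for z in (.09,.06,.03,.015,0):
        tcp=W0+S@[bx,0,0]+[0,0,z]+M.apply(rel)
        r=least_squares(lambda q:np.r_[(fk(q,k)[0]-tcp)*10,((fk(q,k)[1]*C).inv()*M).as_rotvec()],q,bounds=(lo,hi),xtol=1e-12,ftol=1e-12);q=r.x;out.append((q[3].round(2),q[4].round(2),round(r.cost,6)))
    print(lean,dyaw,'bx',bx.round(4),'turn',np.degrees((M*M0.inv()).as_rotvec()).round(1),'tcp end',tcp.round(4),[tuple(map(float,o)) for o in out])
E
python3 path.py
```

```text
tcp [0.575  0.3298 0.2041] q [ 0.48  0.16  2.02 -0.54  0.23 -0.91] 
xc [0.102 0.031 0.994] lean 6.1 zc yaw 17.7 
blade FK [0.5608 0.3252 0.1023] in well [-0.0031  0.0011  0.0943] F [ 0.3  0.3 -0.6]
8 0 bx -0.0103 turn [-0.6  1.8  0. ] tcp end [0.571  0.3299 0.1092] [(-0.45, 0.27, 0.0), (-0.63, 0.2, 0.0), (-1.01, 0.14, 0.0), (-1.18, 0.12, 3.8e-05), (-1.18, 0.11, 0.000447)]
9 0 bx -0.011 turn [-0.8  2.7  0. ] tcp end [0.5719 0.3303 0.1089] [(-0.39, 0.3, 0.0), (-0.53, 0.22, 0.0), (-0.81, 0.16, 0.0), (-1.06, 0.13, 0.0), (-1.18, 0.12, 8.3e-05)]
9 -3 bx -0.011 turn [-0.8  2.8 -3. ] tcp end [0.5722 0.3293 0.1089] [(-0.53, 0.33, 0.0), (-0.69, 0.26, 0.0), (-0.95, 0.2, 0.0), (-1.14, 0.18, 0.0), (-1.18, 0.17, 0.000154)]
10 0 bx -0.0117 turn [-1.1  3.7 -0. ] tcp end [0.5729 0.3307 0.1085] [(-0.35, 0.32, 0.0), (-0.46, 0.25, 0.0), (-0.67, 0.18, 0.0), (-0.85, 0.15, 0.0), (-1.12, 0.12, 0.0)]
10 -3 bx -0.0117 turn [-1.   3.7 -3. ] tcp end [0.5732 0.3296 0.1085] [(-0.48, 0.35, 0.0), (-0.6, 0.28, 0.0), (-0.82, 0.22, 0.0), (-0.98, 0.19, 0.0), (-1.18, 0.17, 0.0)]
10 4 bx -0.0117 turn [-1.3  3.7  4. ] tcp end [0.5724 0.3321 0.1085] [(-0.14, 0.3, 0.0), (-0.19, 0.22, 0.0), (-0.3, 0.14, 0.0), (-0.42, 0.11, 2.5e-05), (-0.61, 0.11, 0.00037)]
11 0 bx -0.0124 turn [-1.4  4.7  0. ] tcp end [0.5739 0.3311 0.1081] [(-0.31, 0.35, 0.0), (-0.4, 0.27, 0.0), (-0.55, 0.2, 0.0), (-0.69, 0.17, 0.0), (-0.88, 0.14, 0.0)]
```

```bash
python3 -m pendant '[{"jaw":-0.6,"tx":-0.1,"ty":0.1,"tz":0,"ax":-0.6,"ay":2.4,"az":-1},{"jaw":-0.6,"tx":-0.1,"ty":0.1,"tz":0,"ax":-1.2,"ay":4.7,"az":-2},{"jaw":-0.6,"tx":-0.1,"ty":0.1,"tz":-1.5,"ax":-1.2,"ay":4.7,"az":-2},{"jaw":-0.6,"tx":-0.1,"ty":0.1,"tz":-3,"ax":-1.2,"ay":4.7,"az":-2},{"jaw":-0.6,"tx":-0.1,"ty":0.1,"tz":-4.5,"ax":-1.2,"ay":4.7,"az":-2},{"jaw":-0.6,"tx":-0.1,"ty":0.1,"tz":-5,"ax":-1.2,"ay":4.7,"az":-2},{"jaw":-0.6,"tx":-0.1,"ty":0.1,"tz":-5,"ax":-1.2,"ay":4.7,"az":-2}]' 90
sed -i 's/st=np.array(\[.564,.3247,.008\])/st=np.array([.5637,.326,.008])/' h.py
python3 - <<'E'
from h import *
pose()
E
```

```text
clock: 14.25
position: [0.5738, 0.3306, 0.1538]
ee_rot: [0.331, -0.128, 0.934, 0.048]
contact_force: [0.7, 0.5, -0.8]
width: 0.0283
gripper_force: 89.5
tcp [0.5738 0.3306 0.1538] q [ 0.49  0.24  2.01 -0.55  0.26 -0.86] 
xc [0.185 0.047 0.982] lean 11.0 zc yaw 15.7 
blade FK [0.5511 0.3246 0.0537] in well [-0.0127  0.0006  0.0457] F [ 0.7  0.5 -0.8]
```

```bash
python3 -m pendant '[{"jaw":-0.6,"tx":0,"ty":0,"tz":-1,"ax":0,"ay":0,"az":0},{"jaw":-0.6,"tx":0,"ty":0,"tz":-2,"ax":0,"ay":0,"az":0},{"jaw":-0.6,"tx":0,"ty":0,"tz":-3,"ax":0,"ay":0,"az":0},{"jaw":-0.6,"tx":0,"ty":0,"tz":-3.7,"ax":0,"ay":0,"az":0},{"jaw":-0.6,"tx":0,"ty":0,"tz":-3.7,"ax":0,"ay":0,"az":0}]' 90
python3 - <<'E'
from h import *
pose()
E
```

```text
clock: 14.88
position: [0.5739, 0.3307, 0.1169]
ee_rot: [0.331, -0.128, 0.934, 0.048]
contact_force: [0.4, -0.2, -1.4]
width: 0.0286
gripper_force: 89.5
tcp [0.5739 0.3307 0.1169] q [ 0.49  0.29  2.06 -0.86  0.18 -0.55] 
xc [0.185 0.048 0.982] lean 11.0 zc yaw 15.7 
blade FK [0.5512 0.3245 0.0167] in well [-0.0126  0.0006  0.0087] F [ 0.4 -0.2 -1.4]
```

```bash
python3 -m pendant '[{"jaw":-0.6,"tx":0,"ty":0,"tz":-0.3,"ax":0,"ay":0,"az":0},{"jaw":-0.6,"tx":0,"ty":0,"tz":-0.5,"ax":0,"ay":0,"az":0},{"jaw":-0.6,"tx":0,"ty":0,"tz":-0.6,"ax":0,"ay":0,"az":0},{"jaw":-0.6,"tx":0,"ty":0,"tz":-0.6,"ax":0,"ay":0,"az":0}]' 90
python3 - <<'E'
from h import *
pose()
E
```

```text
clock: 15.38
position: [0.5735, 0.3304, 0.1103]
ee_rot: [0.331, -0.128, 0.934, 0.047]
contact_force: [0.6, 0.3, -2.1]
width: 0.0286
gripper_force: 89.5
tcp [0.5735 0.3304 0.1103] q [ 0.49  0.3   2.07 -0.93  0.17 -0.47] 
xc [0.186 0.048 0.981] lean 11.1 zc yaw 15.7 
blade FK [0.5507 0.3243 0.0102] in well [-0.0131  0.0004  0.0022] F [ 0.6  0.3 -2.1]
```

No contact yet, with about 2 mm left. I'll lower in small steps to touch.

```bash
python3 -m pendant '[{"jaw":-0.6,"tx":0,"ty":0,"tz":-0.15,"ax":0,"ay":0,"az":0},{"jaw":-0.6,"tx":0,"ty":0,"tz":-0.25,"ax":0,"ay":0,"az":0},{"jaw":-0.6,"tx":0,"ty":0,"tz":-0.25,"ax":0,"ay":0,"az":0}]' 90
python3 - <<'E'
from h import *
pose()
E
```

```text
clock: 15.75
position: [0.5737, 0.3306, 0.1081]
ee_rot: [0.331, -0.128, 0.934, 0.048]
contact_force: [-0.4, -0.5, 0.6]
width: 0.0285
gripper_force: 89.6
tcp [0.5737 0.3306 0.1081] q [ 0.49  0.31  2.07 -0.97  0.16 -0.44] 
xc [0.185 0.048 0.982] lean 11.0 zc yaw 15.7 
blade FK [0.5509 0.3245 0.008 ] in well [-0.0129  0.0006 -0.    ] F [-0.4 -0.5  0.6]
```

```bash
python3 -m pendant '[{"jaw":-0.6,"tx":0,"ty":0,"tz":-0.1,"ax":0,"ay":0,"az":0},{"jaw":-0.6,"tx":0,"ty":0,"tz":-0.1,"ax":0,"ay":0,"az":0},{"jaw":-0.6,"tx":0,"ty":0,"tz":-0.1,"ax":0,"ay":0,"az":0}]' 90
python3 - <<'E'
from h import *
from scipy.spatial.transform import Rotation as R
pose();s=manip.get_state();print(R.from_quat(np.roll(s['ee_rot'],-1)).as_matrix()[:,2])
E
```

```text
clock: 16.12
position: [0.574, 0.3307, 0.1079]
ee_rot: [0.332, -0.128, 0.934, 0.048]
contact_force: [-2.2, -1.2, 5.3]
width: 0.0285
gripper_force: 90.2
tcp [0.574  0.3307 0.1079] q [ 0.49  0.31  2.07 -0.98  0.16 -0.42] 
xc [0.184 0.047 0.982] lean 10.9 zc yaw 15.7 
blade FK [0.5513 0.3246 0.0077] in well [-0.0124  0.0006 -0.0003] F [-2.2 -1.2  5.3]
[ 0.6068929   0.17366762 -0.77557757]
```

Firm on the floor at 5 N. Now I'll open and back out along the tool axis.

```bash
python3 -m pendant '[{"jaw":0.0,"tx":0,"ty":0,"tz":0,"ax":0,"ay":0,"az":0},{"jaw":0.4,"tx":0,"ty":0,"tz":0,"ax":0,"ay":0,"az":0},{"jaw":0.5,"tx":0,"ty":0,"tz":0,"ax":0,"ay":0,"az":0},{"jaw":0.5,"tx":-0.6,"ty":-0.2,"tz":0.8,"ax":0,"ay":0,"az":0},{"jaw":0.5,"tx":-2.4,"ty":-0.7,"tz":3.1,"ax":0,"ay":0,"az":0},{"jaw":0.5,"tx":-4.9,"ty":-1.4,"tz":6.2,"ax":0,"ay":0,"az":0},{"jaw":0.5,"tx":-7.3,"ty":-2.1,"tz":9.3,"ax":0,"ay":0,"az":0},{"jaw":0.5,"tx":-9.7,"ty":-2.8,"tz":12.4,"ax":0,"ay":0,"az":0},{"jaw":0.5,"tx":-9.7,"ty":-2.8,"tz":12.4,"ax":0,"ay":0,"az":0}]'
python3 - <<'E'
from h import *
im=get('side');t=get('top');w=get('wrist')
a=cv2.resize(im['pixels'][60:190,140:300],(480,390));b=cv2.resize(t['pixels'][150:260,90:220],(320,270));c=cv2.resize(w['pixels'],(320,240))
o=np.zeros((510,800,3),np.uint8);o[:390,:480]=a;o[:270,480:]=b;o[270:,480:]=c
cv2.imwrite('pics/c3.png',o)
E
```

```text
clock: 17.25
position: [0.4763, 0.3029, 0.2339]
ee_rot: [0.333, -0.127, 0.933, 0.049]
contact_force: [-0.8, -0.6, -0.1]
width: 0.0638
gripper_force: 0.0
```

View pics/c3.png

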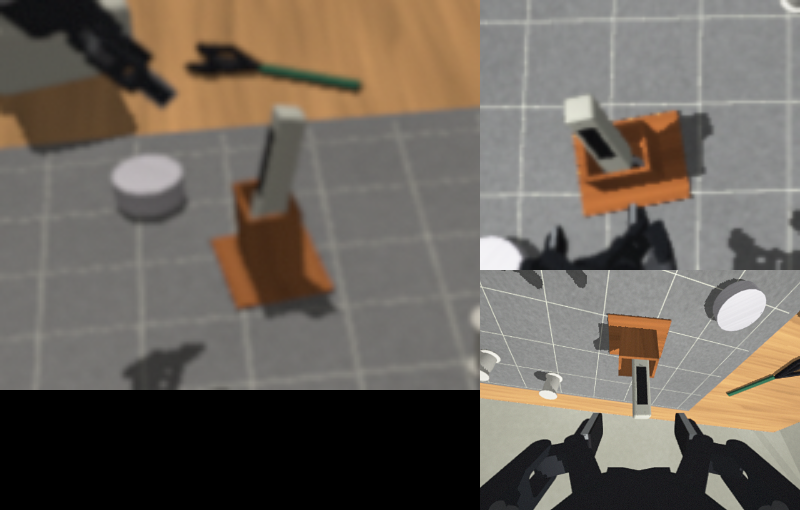

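The cutter stands in the well leaning on the rim, and the fingers are clear. I'll check the tilt and disc-end depth from the butt position, and confirm the bystanders haven't moved.

Run:
```python
from h import *
for n in('top','wrist'):
    W=cloud(load(n));p=W.reshape(-1,3);q=p[(p[:,2]>.1)&(p[:,2]<.2)&(abs(p[:,0]-.575)<.07)&(abs(p[:,1]-.335)<.07)]
    print(n,len(q),'zmax',np.percentile(q[:,2],99)); 
    for a in(.11,.13,.15,.165):
        h=q[abs(q[:,2]-a)<.01]; print('  z',a,len(h),h.mean(0).round(4) if len(h) else '')
W=cloud(load('top'));
for r,c in(((125,160),(205,235)),((145,175),(255,285))):
    p=W[r[0]:r[1],c[0]:c[1]].reshape(-1,3);p=p[(p[:,2]>.055)&(p[:,2]<.07)];print(p.mean(0).round(3))
```

```text
top 360 zmax 0.17893512654598692
  z 0.11 63 [0.5668 0.3291 0.1099]
  z 0.13 69 [0.5717 0.3295 0.1303]
  z 0.15 67 [0.5774 0.3316 0.151 ]
  z 0.165 135 [0.5882 0.3367 0.1684]
wrist 2143 zmax 0.17491907929845102
  z 0.11 489 [0.5626 0.3326 0.1101]
  z 0.13 523 [0.5676 0.3347 0.1302]
  z 0.15 564 [0.5732 0.3366 0.1503]
  z 0.165 703 [0.5795 0.3385 0.1661]
[0.754 0.138 0.064]
[0.707 0.001 0.064]
```

```bash
python3 -c "
from rig import manip
print(manip.sign_off())"
```

```text
the job is handed in; nothing more can be done
None
```

I handed the job in at about 17 s of the 61 s allowed (no result was returned). The rotary cutter stands disc end down in the well, released and leaning about 15° against the rim. The spools have not moved, I only gripped the cutter, and nothing was near the tin.

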